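Free the bulb cabinet's press-and-slide catch

ROBOT

A 6-joint arm with a two-finger parallel gripper is mounted at the origin on the work surface. World frame = base frame: x ahead of the robot, y to its left, z up, the work surface at z = 0. Lengths are in mm, angles in rad, forces in N, time in s.
With the tool pointing down it reaches from about 350 to 775 mm from the base axis. Payload 7.3 kg.
Tool frame: the origin (TCP) lies midway between the tips of the shut fingers; the grasp point (between the pads) lies 19 mm behind it (grasp_offset is the z of the grasp point in the tool frame, in mm); z points along the fingers, y is the direction in which the jaws open and shut (so a half turn about z gives the same grasp; the last joint's range is limited). The gripper opens to 92 mm and grips with 3 to 60 N. Pads are 19 mm wide; open, the fingers measure 130 mm over their backs; the gripper's body (75 mm by 190 mm) begins 47 mm behind the grasp point.
Start: joints at [-1.472, 0.342, 1.524, -0, 1.275, -0.146], TCP at [127.262, -509.362, 226.741] pointing down, gripper open.
Joint ranges: [-2.53, 2.53], [-0.77, 2.02], [0.04, 2.7], [-1, 4.14], [0.28, 2.66], [-3.11, 3.11]. Speed limits (rad/s): [2.57, 2.57, 3.14, 3.14, 3.14, 3.14].

INTERFACE

Orientations are given as [roll, pitch, yaw] about the fixed x, y, z axes, in that order (R = Rz(yaw) Ry(pitch) Rx(roll)).
In Python, from plant import get_obs, capture, camera_model, close_job, boxes_of, regions_of, place_of, grasp_offset gives the robot as it stands. The module is installed in compiled form; this text tells all that it offers.
- The arm moves only by the tool send_rows, never from a script. Its argument "targets" is a list that holds one entry, the list of rows, each a list of 7 numbers: the turn, a rotation vector about the tool's x, y, z in degrees, then the shift along the tool's x, y, z in mm, then the closure, from -1 (fully open) to 1 (shut). A call has 1 to 5 rows; each row is the pose to reach, as a shift and turn from the pose commanded when the call began, along the tool's axes at that moment; what a row does not reach only later rows make up. A row lasts 1/12 s, in which the tool goes at most 41.7 mm and 7.16 degrees, less where a joint would pass 70% of its speed; a pose out of reach is approached as far as the arm can. A call with a gripper value outside its range is refused whole. The fingers move at their own pace and stop on an object; the grip force is fixed at half the most. Time passes only in rows, so rows that repeat a pose let the fingers close. It gives the time, the measured TCP pose, the force and the opening at its end, in the units of the state.
- get_obs(): the state, without advancing time (a new reading comes with each control period).
- capture(name): name is "scene" or "side" or "wrist"; returns the picture (420x560x3 uint8, red, green, blue); there is no depth.
- camera_model(name): a dict with "K" (3x3 intrinsics, pixels), "world_to_cam" (4x4, takes a point from world to camera coordinates). Camera axes: x right, y up, looking along -z (the intrinsics and any distortion apply to the point x, -y, -z); pixel columns grow to the right and rows downward; lengths in mm; the calibration is good to about 2 mm. The wrist camera is an equidistant fisheye: a pixel r from the principal point sees the ray r / f radians off the axis. A picture is of the moment at which its call begins: read the wrist's pose just before it. camera_model takes no time and is no camera call; for the wrist camera it gives the pose at the moment of the call.
- close_job(): hands the job in, once; it reports no verdict.
Trained networks look in the newest picture that a camera, given by its name, has taken for a name from the list of things; names that differ only in an ending like _2 or _b are one class to them, and where a whole thing is asked for, a point or a joint stands for the part that bears it (a point fixed in the world has none). Each returns a list of dicts, best first, with "conf" (0 to 1); they miss things now and then, are a little off and sometimes report something else, mostly with a low value. They report only what shows in the picture. A call takes as long as a camera call.
- boxes_of(label, camera): "location" ([row, column] in pixels, amid what is visible of it).
- regions_of(label, camera): "region" (420x560 bool, what is visible of it) and "location" ([row, column] in pixels, amid what is visible of it).
- place_of(label, camera): "location" ([row, column] in pixels: a listed point, or the origin of a listed thing).
The state is a dict: "time": time; "joint_positions": joint angles; "dq": joint speeds; "tau": joint torques, N m; "tool_pos": TCP position; "tcp_rot": TCP orientation; "contact_force": force on the tool from outside, world axes, zero at the start; "moment": the same for the moment, N m; "grip_width": finger opening in mm.
Only numpy, scipy, OpenCV 4.12 (cv2) and the standard library are available. Lean on these libraries where they do the work, as an engineer would, in place of code of your own. Each camera call takes 0.05 s, during which the arm holds its last target.

TASK

Unlatch the wooden cabinet: with the fingertips press down the yellow middle of the black sliding catch on its top to free its brake, and keeping it pressed push the catch all the way to the red stop, so that the door springs ajar. Then let the yellow middle come up again and move clear. This is pushing work only: lift or carry nothing, and leave everything else on the ledge and cabinet where it is.

Things in the scene. Friction and masses are not known exactly. Their poses are not given: they have to be found in the camera images.
- cabinet: Fixed wooden cabinet, 200 (x) x 360 (y) x 170 mm high. Origin: centre of its underside; -x is its front (towards the robot), z up. On its top, near and parallel to the front edge, an aluminium rail (50 mm wide, 182 mm long along y) carries the black catch. A thin lip behind the rail, 37 mm behind its centre line, rises to 190 mm above the ledge.
- catch (a joint): Position (m) of the black catch along the rail: 0 = fully latched, 0.070 = against the red stop; grows along the cabinet's +y (left as seen from the robot); starts between 0 and 0.004. A spring brake with a keeper holds it (up to 5 mm slack) against 20 N and more unless the yellow pad is pressed; then it slides with 1 to 2 N, pushed by friction on the pad or against its end wall. Its steel tongue holds the door until about 0.058.
- end_wall (a point): Middle of the inner face of the catch's leading (+y) end wall, 6 mm above the raised pad, 32 mm from the pad's centre. The catch is 84 mm long (y), 46 mm wide, with a 10 mm thick wall at each end; the 64 mm between the walls is open to front and rear and the yellow pad is its bottom. Wall tops: 12 mm above the pad, 208 mm above the ledge. Axes as the cabinet's.
- press (a joint): Depth (m) of the yellow pad in the catch's middle: about 0 when up, 0.006 at the bottom of its travel. Springy: takes about 4 N to start and 5.5 N at the bottom. The catch is free when it is pressed by more than 3 mm. It springs fully up by itself when let go at either end of the catch's travel (catch below 0.005 or above 0.066).
- pad_top (a point): Centre of the top face of the yellow pad (38 x 58 mm, long side along the cabinet's y); moves with the catch and sinks with the pad. Axes as the cabinet's. With the pad up it is 196 mm above the ledge.
- stop_face (a point): Point on the face of the red stop block (50 x 12 x 24 mm, fixed across the rail's +y end) that the catch's end wall comes up against, 190 mm above the ledge, on the rail's centre line. With the catch against it, the pad's centre is 42 mm from this face. Axes as the cabinet's.
- door (a joint): Angle (rad) of the cabinet's pale wooden swing door (251 mm wide, 154 mm high, in the front, hinged at its right edge seen from the robot, brass knob): 0 shut. A light spring swings it towards the robot to about 0.4 once the tongue is clear of it; it then needs no touching.
- bulb_a: Bystander: white spiral energy-saver bulb lying on its side, 130 mm long, 44 mm thick; origin under its middle.
- bulb_b: Bystander: second such bulb.
- cage: Bystander: orange plastic bulb cage standing upright, 84 mm across, 150 mm high; origin at the centre of its underside.
- jar: Bystander: stainless steel screw-top jar, 80 mm across, 120 mm high; origin at the centre of its underside.
- tape: Bystander: blue roll of tape lying on the rear of the cabinet's top, 68 mm across, 19 mm high; origin at the centre of its underside.
- wrench: Bystander: steel wrench 150 mm long lying on the rear of the cabinet's top, under 20 mm high; origin under its middle.

How it is judged (in metres and radians):
On the way, in this order (a step that is already met when the one before it is completed fails the run):
1. the yellow middle is pressed down while the catch is still in its latched half (value of joint press above 0.002 m and value of joint catch below 0.035 m), for 0.1 s.
2. the catch has reached the red stop with its middle still pressed (value of joint catch above 0.067 m and value of joint press above 0.001 m), for 0.05 s.
At the end, for the whole second after the job is handed in: The catch stands within 3 mm of the red stop (joint above 0.067), its yellow middle is up again (less than 0.8 mm down), and the door has sprung ajar by itself, 0.2 to 0.7 rad (value of joint catch above 0.067 m and value of joint press below 0.0008 m and value of joint door between 0.2 and 0.7 rad and velocity of joint catch below 0.005 m/s); the robot touches nothing.
It fails at once if the catch is forced along without its middle being pressed (velocity of joint catch above 0.02 m/s and value of joint press below 0.0005 m and value of joint catch between 0.008 and 0.06 m).
It fails at once if a bystander is lifted, carried or shifted by more than 20 mm (distance of any of bulb_a, bulb_b, cage, jar, tape, wrench from where it was at the start of the episode above 0.02 m).
It also fails if it takes over 38 s, if anything falls off the work surface, if the arm or the gripper's body presses on something with over 40 N, if the wrist force passes 120 N, or if a joint passes its speed limit or range.

## Working session

There is one attempt and no reset: what is moved stays moved. The work goes in short steps, Python scripts to look and compute and a tool call to move; the robot and the scene stay as the last step left them, time stands still between calls to the robot, and variables do not carry over. Pictures are saved under pics/ and viewed, and the job is handed in when it is done.

Besides the shell and the picture viewer there is one more tool, called after "Call:" in YAML: its name, and indented under it one key for each argument. send_rows: Moves the arm, as the interface text tells. Its arguments: {"type":"object","properties":{"targets":{"type":"array","items":{"type":"array","items":{"type":"array","items":{"type":"number"}}}}},"required":["targets"]}

```bash
mkdir -p pics; cat > h.py <<'E'
import numpy as np, cv2
from plant import *
def cap(n,f):
    im=capture(n); cv2.imwrite('pics/'+f,im[:,:,::-1]); return im
E
python3 - <<'E'
from h import *
print({k:np.round(v,3) for k,v in get_obs().items()})
cap('scene','s1.png');cap('side','d1.png')
for c in ('scene','side'):
    m=camera_model(c); print(c,np.round(m['K'],1),np.round(m['world_to_cam'],3),[k for k in m])
    for l in ('pad_top','end_wall','stop_face','cabinet'):
        print(l,[(np.round(r['location'],1),round(r['conf'],2)) for r in place_of(l,c)[:2]])
E
```

```text
{'time': np.float64(0.0), 'joint_positions': array([-1.472,  0.343,  1.525, -0.   ,  1.275, -0.146]), 'dq': array([ 0.001,  0.001,  0.   , -0.   ,  0.001, -0.001]), 'tau': array([  0.   , -43.125, -24.422,   0.072,   0.056,  -0.   ]), 'tool_pos': array([ 127.221, -508.927,  226.049]), 'tcp_rot': array([-3.14 , -0.   ,  0.245]), 'contact_force': array([-0.623,  0.411,  0.197]), 'moment': array([-0.012,  0.034,  0.02 ]), 'grip_width': np.float64(91.699)}
scene [[439.2   0.  276.5]
 [  0.  439.2 213.7]
 [  0.    0.    1. ]] [[-2.990000e-01  9.540000e-01  1.700000e-02  1.409500e+02]
 [-5.720000e-01 -1.940000e-01  7.970000e-01  2.072530e+02]
 [ 7.640000e-01  2.290000e-01  6.040000e-01 -1.481459e+03]
 [ 0.000000e+00  0.000000e+00  0.000000e+00  1.000000e+00]] ['K', 'world_to_cam']
pad_top [(array([179.8, 291. ]), 0.74)]
end_wall [(array([175.3, 308.7]), 0.96)]
stop_face [(array([183.5, 344.2]), 0.79)]
cabinet [(array([263. , 287.2]), 0.64), (array([174. , 308.2]), 0.42)]
side [[508.4   0.  281.4]
 [  0.  508.4 212.8]
 [  0.    0.    1. ]] [[-9.500000e-01 -3.110000e-01 -3.000000e-03  5.131330e+02]
 [ 2.440000e-01 -7.510000e-01  6.130000e-01 -2.036590e+02]
 [-1.930000e-01  5.820000e-01  7.900000e-01 -1.005057e+03]
 [ 0.000000e+00  0.000000e+00  0.000000e+00  1.000000e+00]] ['K', 'world_to_cam']
pad_top [(array([212.7, 301.6]), 0.62)]
end_wall [(array([220.7, 300.8]), 0.83)]
stop_face [(array([263.4, 297.6]), 0.67)]
cabinet []
```

View pics/s1.png

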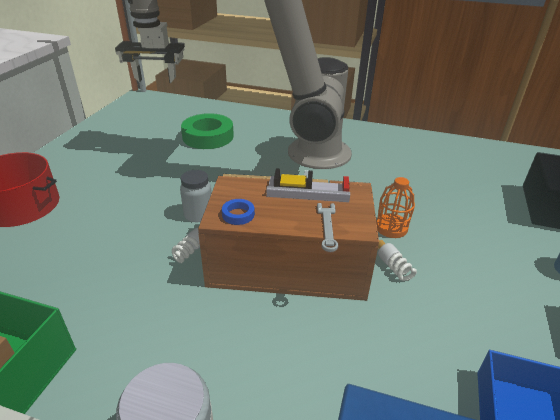

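View pics/d1.png

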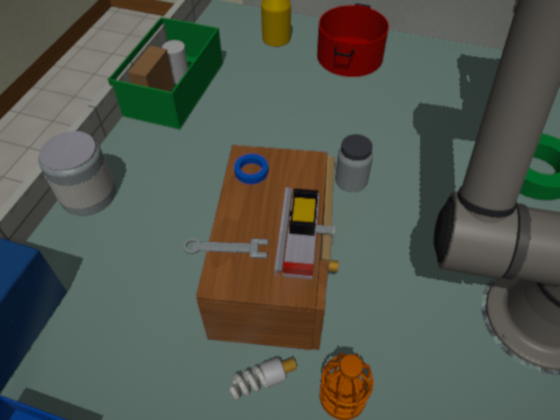

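```bash
cat >> h.py <<'E'
from scipy.optimize import least_squares
CM={c:camera_model(c) for c in ('scene','side')}
def proj(c,P):
    m=CM[c]; p=m['world_to_cam'][:3,:3]@P+m['world_to_cam'][:3,3]
    q=m['K']@np.array([p[0],-p[1],-p[2]]); return q[:2]/q[2]  # col,row
def ray_z(c,rc,z):
    m=CM[c]; T=m['world_to_cam']; R=T[:3,:3]; o=-R.T@T[:3,3]
    k=np.linalg.inv(m['K'])@np.array([rc[1],rc[0],1]); d=R.T@np.array([k[0],-k[1],-k[2]])
    return o+d*(z-o[2])/d[2]
E
python3 - <<'E'
from h import *
d={'pad':(196,[179.8,291],[212.7,301.6]),'endw':(202,[175.3,308.7],[220.7,300.8]),'stop':(190,[183.5,344.2],[263.4,297.6])}
for k,(z,a,b) in d.items():
    print(k,ray_z('scene',a,z).round(1),ray_z('side',b,z).round(1))
    f=lambda P:np.r_[proj('scene',P)-a[::-1],proj('side',P)-b[::-1]]
    s=least_squares(f,[500,0,200]);print(s.x.round(1),s.fun.round(1))
E
```

```text
pad [491.   36.6 196. ] [485.8  46.5 196. ]
[486.8  38.7 190.3] [ 1.3  1.3  0.6 -1.4]
endw [469.2  71.5 202. ] [480.8  68.6 202. ]
[479.5  73.5 208.7] [-0. -0. -0.  0.]
stop [457.9 151.2 190. ] [462.2 147.8 190. ]
[461.8 150.6 193.3] [-0.4 -0.4 -0.2  0.4]
```

The scene view shows the black catch at about (181, 293) with the red stop at (184, 346). The side view shows the yellow pad at (210, 303) and the stop at (267, 298). The pad is near (487, 40) and the rail is yawed about 13°, which nearly matches the tool's current yaw. I'll raise the arm, shut the fingers and move above the pad.

```bash
cat >> h.py <<'E'
from scipy.spatial.transform import Rotation as Ro
def shift(target,src=None):
    o=get_obs(); R=Ro.from_euler('xyz',o['tcp_rot']).as_matrix()
    return R.T@(np.array(target)-(o['tool_pos'] if src is None else src))
E
python3 - <<'E'
from h import *
for t in ([127,-509,285],[400,-330,285],[484,38,285]): print(shift(t).round(1))
for c in ('scene','side'):
    cap(c,c+'2.png')
    for l in ('pad_top','end_wall','stop_face'):
        print(c,l,[(np.round(r['location'],1),round(r['conf'],2)) for r in place_of(l,c)[:1]])
    for l in ('press','catch'):
        for r in regions_of(l,c)[:2]:
            print(c,l,round(r['conf'],2),np.round(r['location'],1),cv2.minAreaRect(np.argwhere(r['region'])[:,::-1].astype(np.float32)), r['region'].sum())
E
```

```text
[ -0.2  -0.4 -58.3]
[ 308.1 -107.9  -58.3]
[ 478.7 -444.5  -58.3]
scene pad_top [(array([177.7, 290.5]), 0.52)]
scene end_wall [(array([177.9, 307.7]), 0.6)]
scene stop_face [(array([184.1, 343.3]), 0.8)]
scene press 0.87 [181. 296.] ((293.0, 180.5), (11.0, 24.0), 90.0) 268
scene catch 0.75 [177.9 291.4] ((292.8523864746094, 178.5758819580078), (37.91575622558594, 18.184085845947266), 1.847610354423523) 557
side pad_top [(array([209.3, 302.4]), 0.97)]
side end_wall [(array([221.1, 299.7]), 0.71)]
side stop_face [(array([265.7, 299.5]), 0.96)]
side press 0.94 [211.8 301.8] ((301.5, 209.0), (22.0, 25.0), 90.0) 475
side press 0.67 [247.4 227. ] ((225.3413848876953, 245.69656372070312), (82.85677337646484, 18.967212677001953), 3.3664605617523193) 947
side catch 0.84 [215.3 304.8] ((312.608154296875, 212.8513641357422), (47.18251037597656, 47.18251037597656), 9.462322235107422) 1271
side catch 0.47 [209.1 304. ] ((301.69677734375, 208.83609008789062), (24.897327423095703, 22.36232566833496), 5.19442892074585) 474
```

Call:
send_rows:
  targets:
    - [[0,0,0,0,0,-30,1],[0,0,0,0,0,-60,1],[0,0,0,25,-15,-60,1],[0,0,0,60,-32,-60,1],[0,0,0,93,-48,-60,1]]

```text
time: 1.52
tool_pos: [206.3, -439.6, 287.1]
tcp_rot: [3.141, -0.0, 0.243]
contact_force: [1.8, 0.2, -0.4]
grip_width: 62.8
```

```bash
python3 - <<'E'
from h import *
for t in ([390,-330,285],[450,-150,285],[484,38,285]): print(shift(t).round(1))
# joint fit: x,y of pad, yaw, q
obs=[('scene','p',[179.8,291]),('scene','e',[175.3,308.7]),('scene','s',[183.5,344.2]),('scene','p',[177.7,290.5]),('scene','e',[177.9,307.7]),('scene','s',[184.1,343.3]),
('side','p',[212.7,301.6]),('side','e',[220.7,300.8]),('side','s',[263.4,297.6]),('side','p',[209.3,302.4]),('side','e',[221.1,299.7]),('side','s',[265.7,299.5])]
def pts(v):
    x,y,a,q=v; u=np.array([-np.sin(a),np.cos(a),0])
    p=np.array([x,y,196])  # pad at q=0
    return dict(p=p+u*q,e=p+u*(q+32)+[0,0,6],s=p+u*112+[0,0,-6])
def f(v):
    P=pts(v); return np.r_[np.concatenate([proj(c,P[k])-np.array(rc)[::-1] for c,k,rc in obs]),(v[3]-2)/1.5]
s=least_squares(f,[485,38,.23,2],loss='soft_l1',f_scale=1.5);print(s.x.round(3),f(s.x).round(1)); print({k:v.round(1) for k,v in pts(s.x).items()})
E
```

```text
[204.7 -62.3   2.1]
[ 306.1 -222.6    1.9]
[ 384.3 -396.9    1.8]
[ 4.8735e+02  4.0197e+01  2.4300e-01 -4.2700e-01] [ 1.8 -0.6 -1.4  2.3 -1.2  0.4  2.3  1.5 -0.4 -0.3 -0.3 -0.2  0.2 -3.
  0.2  1.1  0.8  0.8 -0.6  0.4  1.3  0.7 -1.1 -1.5 -1.6]
{'p': array([487.5,  39.8, 196. ]), 'e': array([479.8,  70.8, 202. ]), 's': array([460.5, 148.9, 190. ])}
```

Call:
send_rows:
  targets:
    - [[0,0,0,40,-10,0,1],[0,0,0,80,-20,0,1],[0,0,0,118,-30,0,1],[0,0,0,155,-48,0,1],[0,0,0,185,-76,0,1]]

```text
time: 1.93
tool_pos: [369.1, -321.1, 286.4]
tcp_rot: [3.141, -0.001, 0.245]
contact_force: [0.9, 0.5, -0.2]
grip_width: 29.9
```

Call:
send_rows:
  targets:
    - [[0,0,0,24,-33,0,1],[0,0,0,48,-66,0,1],[0,0,0,72,-99,0,1],[0,0,0,96,-132,0,1],[0,0,0,118,-165,0,1]]

```text
time: 2.35
tool_pos: [441.9, -131.0, 286.9]
tcp_rot: [3.141, -0.001, 0.245]
contact_force: [0.3, -0.7, -0.2]
grip_width: 0.8
```

Call:
send_rows:
  targets:
    - [[0,0,0,16,-33,0,1],[0,0,0,32,-66,0,1],[0,0,0,48,-99,0,1],[0,0,0,62,-110,0,1],[0,0,0,62,-110,0,1]]

```text
time: 2.77
tool_pos: [475.9, -8.2, 286.8]
tcp_rot: [-3.141, -0.001, 0.249]
contact_force: [-0.4, -0.7, -0.1]
grip_width: 0.5
```

```bash
python3 - <<'E'
from h import *
o=get_obs();print(o['tool_pos'].round(1),o['tcp_rot'].round(3),o['grip_width'])
m=camera_model('wrist');print(m)
cap('wrist','w1.png');cap('side','d3.png')
for l in ('pad_top','end_wall','stop_face'):
    print(l,[(np.round(r['location'],1),round(r['conf'],2)) for r in place_of(l,'wrist')[:2]])
print(shift([487,41,285]).round(1))
E
```

```text
[475.9  -8.2 286.8] [-3.141e+00 -1.000e-03  2.490e-01] 0.524432031434724
{'K': array([[325.1922621 ,   0.        , 285.84364166],
       [  0.        , 325.1922621 , 210.03860681],
       [  0.        ,   0.        ,   1.        ]]), 'world_to_cam': array([[ 2.46443811e-01, -9.69157079e-01, -6.32610553e-05,
        -1.25805031e+02],
       [ 9.28806967e-01,  2.36201950e-01, -2.85528031e-01,
        -3.87106115e+02],
       [ 2.76736454e-01,  7.03078588e-02,  9.58370356e-01,
        -5.79409430e+02],
       [ 0.00000000e+00,  0.00000000e+00,  0.00000000e+00,
         1.00000000e+00]])}
pad_top [(array([188.5, 234.8]), 0.63)]
end_wall [(array([188.2, 193.8]), 0.96)]
stop_face [(array([186.2, 108.7]), 0.64)]
[ 24.9 -48.7   1.6]
```

View pics/w1.png

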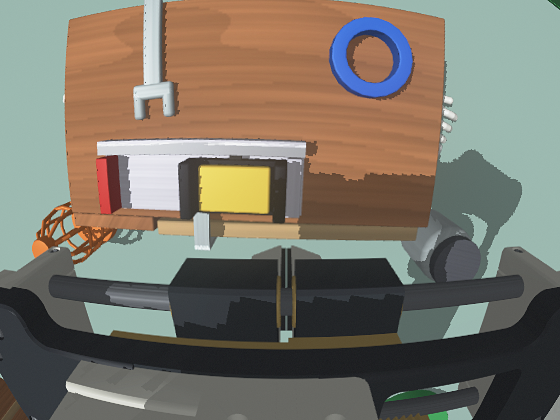

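View pics/d3.png

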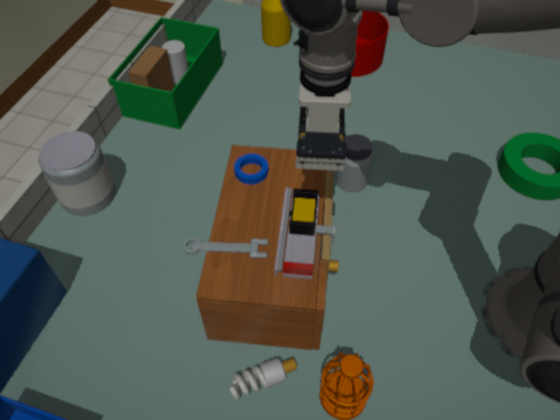

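```bash
cat >> h.py <<'E'
def wray(rc,z,m=None):
    m=m or camera_model('wrist');T=m['world_to_cam'];R=T[:3,:3];o=-R.T@T[:3,3];K=m['K']
    v=np.array([rc[1]-K[0,2],rc[0]-K[1,2]]);r=np.hypot(*v);th=r/K[0,0]
    k=np.r_[v/r*np.sin(th),np.cos(th)];d=R.T@np.array([k[0],-k[1],-k[2]])
    return o+d*(z-o[2])/d[2]
E
python3 - <<'E'
from h import *
for n,rc,z in [('pad',(188.5,234.8),196),('padregion',(189,234.5),196),('endw',(188.2,193.8),202),('stop',(186.2,108.7),190),('padL',(189,199),196),('padR',(189,270.5),196)]: print(n,wray(rc,z).round(1))
E
```

```text
pad [485.2  31.2 196. ]
padregion [484.7  31.4 196. ]
endw [479.4  62.7 202. ]
stop [459.5 145.5 190. ]
padL [478.   59.7 196. ]
padR [491.5   3.6 196. ]
```

```bash
python3 - <<'E'
from h import *
o=get_obs();print(o['time'],o['tool_pos'].round(1),o['tcp_rot'].round(3))
m=camera_model('wrist');print(m['world_to_cam'].round(3))
im=cap('wrist','w2.png')
for l in ('pad_top','end_wall','stop_face'):
    r=place_of(l,'wrist')
    if r: print(l,r[0]['location'],r[0]['conf'],wray(r[0]['location'],dict(pad_top=196,end_wall=202,stop_face=190)[l],m).round(1))
# colour-based pad region in each camera
for c in ('scene','side','wrist'):
    if c!='wrist': im=capture(c)
    h=cv2.cvtColor(im,cv2.COLOR_RGB2HSV); y=cv2.inRange(h,(22,150,90),(35,255,255))
    n,l,st,ce=cv2.connectedComponentsWithStats(y)
    for i in range(1,n):
        if st[i,4]>80: print(c,st[i],ce[i].round(1), (wray(ce[i][::-1],196,m) if c=='wrist' else ray_z(c,ce[i][::-1],196)).round(1))
E
```

```text
3.0167 [474.6 -12.3 286.7] [3.141 0.    0.243]
[[ 2.41000e-01 -9.71000e-01  1.00000e-03 -1.27031e+02]
 [ 9.30000e-01  2.31000e-01 -2.87000e-01 -3.85010e+02]
 [ 2.78000e-01  7.00000e-02  9.58000e-01 -5.79309e+02]
 [ 0.00000e+00  0.00000e+00  0.00000e+00  1.00000e+00]]
pad_top [186.9, 229.5] 0.93 [485.4  35.6 196. ]
end_wall [187.3, 189.2] 0.6 [479.2  66.5 202. ]
stop_face [184.3, 108.2] 0.71 [461.1 146.2 190. ]
scene [280 174  26  13 297] [292.7 180.2] [491.3  40.7 196. ]
side [ 261    0   26   46 1027] [274.1  22.4] [ 728.8 -519.   196. ]
side [293 198  22  24 480] [303.6 209.5] [484.5  38.3 196. ]
wrist [ 261    0   26   46 1027] [274.1  22.4] [618.7  32.  196. ]
wrist [293 198  22  24 480] [303.6 209.5] [481.5 -25.8 196. ]
```

Call:
send_rows:
  targets:
    - [[0,0,0,11,-24,0,1],[0,0,0,23,-48,5,1],[0,0,0,23,-48,30,1],[0,0,0,23,-48,55,1],[0,0,0,23,-48,67,1]]

```text
time: 3.73
tool_pos: [484.3, 41.3, 217.1]
tcp_rot: [-3.141, 0.003, 0.246]
contact_force: [-0.1, 0.5, -0.4]
grip_width: 0.5
```

Call:
send_rows:
  targets:
    - [[0,0,0,0,0,0,1],[0,0,0,0,0,0,1],[0,0,0,0,0,0,1]]

```text
time: 3.98
tool_pos: [486.3, 40.7, 220.8]
tcp_rot: [3.141, -0.002, 0.244]
contact_force: [0.5, 0.1, -0.2]
grip_width: 0.3
```

```bash
python3 - <<'E'
from h import *
o=get_obs();print(o['time'],o['tool_pos'].round(1),o['tcp_rot'].round(3),o['contact_force'].round(1))
a=cap('wrist','w4.png');b=cap('side','d4.png')
c=capture('scene')
cv2.imwrite('pics/z4.png',np.hstack([cv2.resize(b[130:310,200:380],(400,400),interpolation=2),cv2.resize(c[100:250,230:380],(400,400),interpolation=2)])[:,:,::-1])
E
```

```text
3.9833 [486.3  40.7 220.8] [ 3.141e+00 -2.000e-03  2.440e-01] [ 0.5  0.1 -0.2]
```

View pics/w4.png

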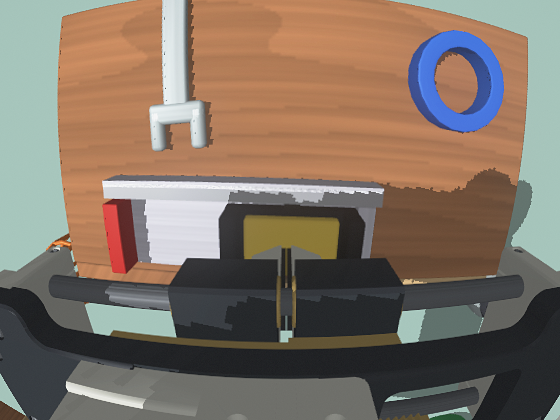

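View pics/z4.png

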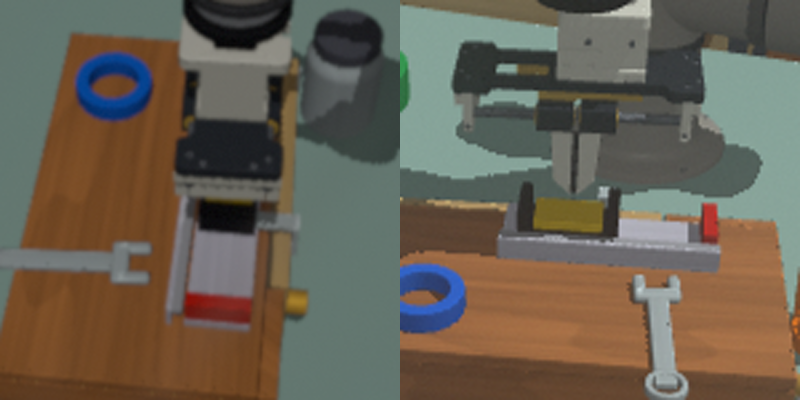

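The fingers, with tapered tips, hang centred over the pad in both views. I'll shift 8 mm towards the leading wall, then go down to just above the pad.

Call:
send_rows:
  targets:
    - [[0,0,0,0,-8,8,1],[0,0,0,0,-8,16,1],[0,0,0,0,-8,20,1],[0,0,0,0,-8,20,1],[0,0,0,0,-8,20,1]]

```text
time: 4.55
tool_pos: [483.4, 48.7, 199.2]
tcp_rot: [-3.141, 0.001, 0.245]
contact_force: [0.1, 0.5, 0.1]
grip_width: 0.6
```

Call:
send_rows:
  targets:
    - [[0,0,0,0,0,1,1],[0,0,0,0,0,3,1],[0,0,0,0,0,5,1],[0,0,0,0,0,6,1],[0,0,0,0,0,6,1]]

```text
time: 4.97
tool_pos: [483.9, 48.6, 193.9]
tcp_rot: [3.141, -0.001, 0.245]
contact_force: [0.3, -0.4, 4.3]
grip_width: 0.0
```

Contact at 4.3 N. Pressing further.

Call:
send_rows:
  targets:
    - [[0,0,0,0,0,1,1],[0,0,0,0,0,2,1],[0,0,0,0,0,3,1],[0,0,0,0,0,4,1],[0,0,0,0,0,4,1]]

```text
time: 5.38
tool_pos: [484.0, 48.6, 190.2]
tcp_rot: [3.141, -0.001, 0.245]
contact_force: [-0.4, -0.6, 5.7]
grip_width: 0.4
```

Call:
send_rows:
  targets:
    - [[0,0,0,0,0,1,1],[0,0,0,0,0,1.5,1],[0,0,0,0,0,1.5,1]]

```text
time: 5.63
tool_pos: [484.0, 48.6, 190.0]
tcp_rot: [3.141, -0.002, 0.245]
contact_force: [-4.2, 0.2, 17.0]
grip_width: 0.6
```

The pad is at the bottom at 17 N. Now I'll slide along +y.

Call:
send_rows:
  targets:
    - [[0,0,0,0,-2,0,1],[0,0,0,0,-5,0,1],[0,0,0,0,-8,0,1],[0,0,0,0,-11,0,1],[0,0,0,0,-14,0,1]]

```text
time: 6.05
tool_pos: [481.2, 62.0, 190.0]
tcp_rot: [3.14, -0.003, 0.245]
contact_force: [-2.5, -1.3, 15.2]
grip_width: 0.2
```

```bash
python3 - <<'E'
from h import *
b=capture('side');c=capture('scene')
cv2.imwrite('pics/z5.png',np.hstack([cv2.resize(b[130:310,200:380],(400,400),interpolation=2),cv2.resize(c[100:250,230:380],(400,400),interpolation=2)])[:,:,::-1])
E
```

```text
(no output)
```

View pics/z5.png

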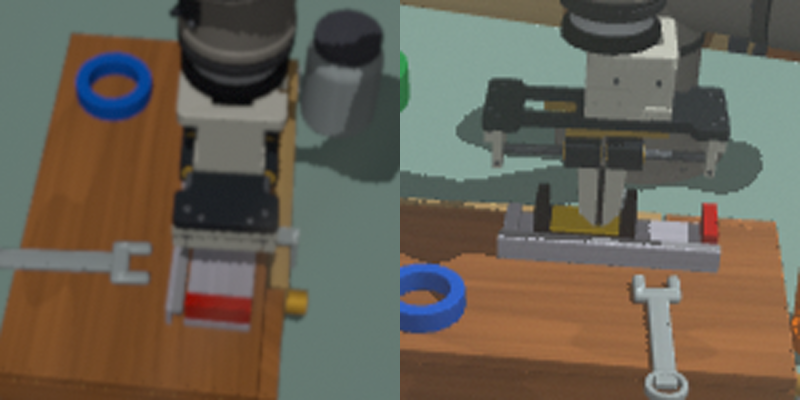

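The catch is moving with the pad; its near wall went from column 525 to 543 in the crop. Continuing.

Call:
send_rows:
  targets:
    - [[0,0,0,0,-4,0,1],[0,0,0,0,-8,0,1],[0,0,0,0,-12,0,1],[0,0,0,0,-16,0,1],[0,0,0,0,-20,0,1]]

```text
time: 6.57
tool_pos: [476.9, 81.5, 190.0]
tcp_rot: [3.14, -0.005, 0.245]
contact_force: [1.3, -1.6, 13.2]
grip_width: 0.4
```

Call:
send_rows:
  targets:
    - [[0,0,0,0,-4,0,1],[0,0,0,0,-8,0,1],[0,0,0,0,-12,0,1],[0,0,0,0,-16,0,1],[0,0,0,0,-20,0,1]]

```text
time: 6.98
tool_pos: [472.8, 101.1, 190.1]
tcp_rot: [3.14, -0.006, 0.245]
contact_force: [2.7, -0.2, 12.8]
grip_width: 0.5
```

Call:
send_rows:
  targets:
    - [[0,0,0,0,-3,0,1],[0,0,0,0,-6,0,1],[0,0,0,0,-9,0,1],[0,0,0,0,-12,0,1],[0,0,0,0,-12,0,1]]

```text
time: 7.4
tool_pos: [470.2, 113.3, 190.1]
tcp_rot: [3.141, -0.007, 0.245]
contact_force: [4.0, 1.6, 12.5]
grip_width: 1.0
```

```bash
python3 - <<'E'
from h import *
b=capture('side');c=capture('scene')
cv2.imwrite('pics/z6.png',np.hstack([cv2.resize(b[130:310,200:380],(400,400),interpolation=2),cv2.resize(c[100:250,230:380],(400,400),interpolation=2)])[:,:,::-1])
E
```

```text
(no output)
```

View pics/z6.png

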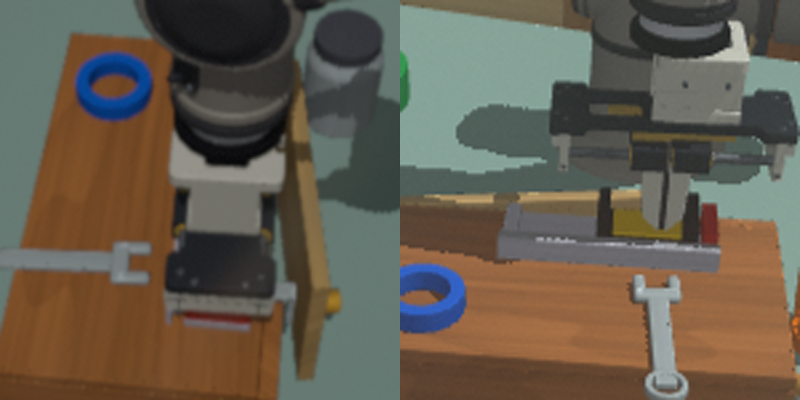

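The door has sprung ajar and the catch is nearly at the stop. I'll push until the lateral force rises.

Call:
send_rows:
  targets:
    - [[0,0,0,0,-2,0,1],[0,0,0,0,-4,0,1],[0,0,0,0,-6,0,1],[0,0,0,0,-6,0,1]]

```text
time: 7.83
tool_pos: [468.9, 117.8, 190.1]
tcp_rot: [3.138, -0.007, 0.245]
contact_force: [4.2, -4.2, 11.7]
grip_width: 0.5
```

Call:
send_rows:
  targets:
    - [[0,0,0,0,-2,0,1],[0,0,0,0,-4,0,1],[0,0,0,0,-4,0,1]]

```text
time: 8.08
tool_pos: [467.8, 120.6, 190.0]
tcp_rot: [3.136, -0.006, 0.245]
contact_force: [4.0, -9.2, 12.4]
grip_width: 0.4
```

Call:
send_rows:
  targets:
    - [[0,0,0,0,-2,0,1],[0,0,0,0,-4,0,1],[0,0,0,0,-4,0,1]]

```text
time: 8.33
tool_pos: [467.7, 121.0, 190.0]
tcp_rot: [3.13, -0.005, 0.245]
contact_force: [6.1, -24.7, 12.2]
grip_width: 0.4
```

```bash
python3 - <<'E'
from h import *
b=capture('side');c=capture('scene')
cv2.imwrite('pics/z7.png',np.hstack([cv2.resize(b[130:310,200:380],(400,400),interpolation=2),cv2.resize(c[145:205,290:370],(400,300),interpolation=2)[:,:].copy() if 0 else cv2.copyMakeBorder(cv2.resize(c[145:205,290:370],(400,300),interpolation=2),0,100,0,0,0)])[:,:,::-1])
E
```

```text
(no output)
```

View pics/z7.png

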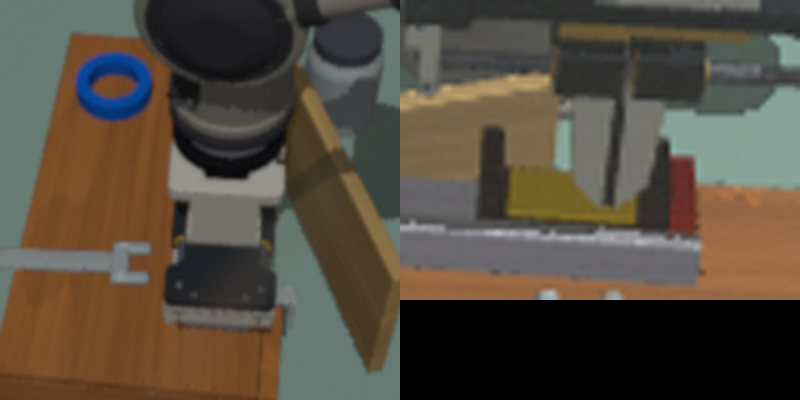

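The finger is against the leading wall and the wall is hard against the red stop, with 25 N lateral and the position stalled. I'll ease the push slightly and lift straight up.

Call:
send_rows:
  targets:
    - [[0,0,0,0,2,0,1],[0,0,0,0,3,-3,1],[0,0,0,0,3,-8,1],[0,0,0,0,3,-16,1],[0,0,0,0,3,-24,1]]

```text
time: 8.85
tool_pos: [464.4, 123.3, 212.0]
tcp_rot: [-3.141, 0.002, 0.245]
contact_force: [1.0, 0.4, 0.3]
grip_width: 0.5
```

Call:
send_rows:
  targets:
    - [[0,0,0,0,0,-20,1],[0,0,0,0,0,-50,1],[0,0,0,0,0,-80,1],[0,0,0,0,0,-90,1],[0,0,0,0,0,-90,1]]

```text
time: 9.27
tool_pos: [465.9, 123.9, 305.2]
tcp_rot: [3.141, -0.005, 0.245]
contact_force: [-0.6, -0.3, -0.8]
grip_width: 0.2
```

```bash
python3 - <<'E'
from h import *
w=cap('wrist','w8.png');b=cap('side','d8.png');c=capture('scene')
o=get_obs();print(o['time'],o['tool_pos'].round(1),o['contact_force'].round(1))
cv2.imwrite('pics/z8.png',np.hstack([cv2.resize(b[130:310,200:380],(400,400),interpolation=2),cv2.copyMakeBorder(cv2.resize(c[145:205,290:370],(400,300),interpolation=2),0,100,0,0,0)])[:,:,::-1])
E
```

```text
9.4167 [464.2 123.5 301. ] [-0.2  0.3  0.6]
```

View pics/z8.png

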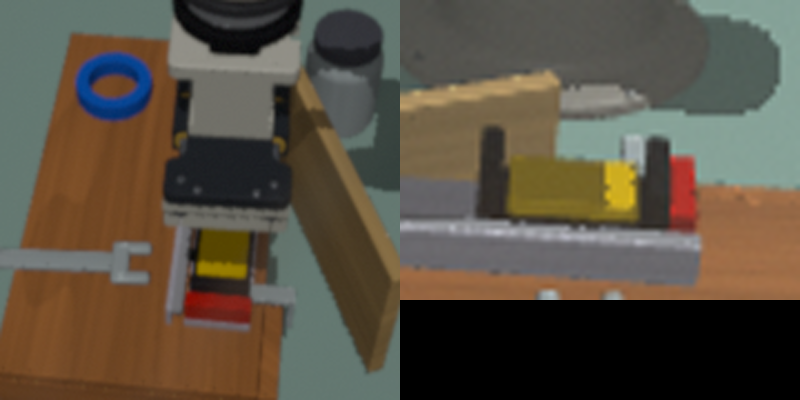

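View pics/w8.png

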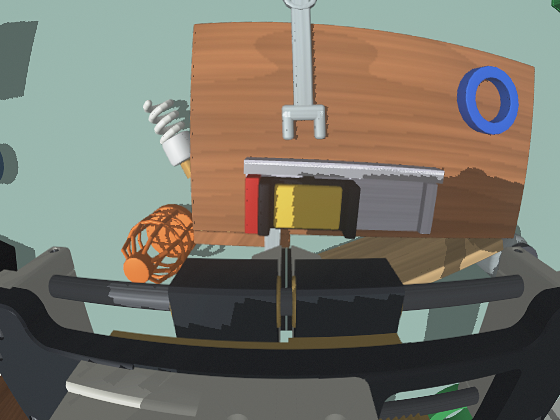

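```bash
python3 - <<'E'
from h import *
print(ray_z('side',(130+85*.45,200+305*.45),162).round(1),ray_z('side',(130+370*.45,200+375*.45),10).round(1),ray_z('side',(130+275*.45,200+395*.45),162).round(1))
print(close_job())
E
```

```text
[ 456.7 -110.7  162. ] [332.7  68.9  10. ] [337.3  67.5 162. ]
the job is handed in; nothing more can be done
None
```

The cabinet is unlatched and the job is handed in, about 9.5 s into the 38 s limit. There was no verdict, so the results below are from my own checks.

**What I did:** I pressed the yellow middle to the bottom of its travel with the shut fingertips (up to 17 N). Keeping it pressed, I slid the catch along the rail until it stalled against the red stop, at about 25 N sideways. Then I eased the push and lifted straight up to about 300 mm.

**Last checks:**
- **Catch:** it stands against the red stop, with no gap visible in the scene and wrist pictures.
- **Yellow middle:** it looks fully up again. I judged this from the picture and did not measure it.
- **Door:** it is open by about 0.35 rad, a rough estimate from side-camera points. It looked the same in the last two side pictures.
- **Contact:** the arm is clear, with under 1 N on the tool.
- **Bystanders:** the tape, wrench and jar looked unmoved by eye in the side and wrist pictures. The cage and the one bulb in view looked undisturbed in the last wrist picture. I did not measure any of them or check the other bulb.

**Disagreement:** the first wrist-camera estimate of the pad was about 8 mm off from the fixed cameras, because the arm was still settling. A repeat after it settled agreed to within about 4 mm.

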